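# Tip the marbles off the coin-sorting board, then tray the medals

### The arm

A 7-joint arm with a two-finger parallel gripper is mounted at the origin on the work surface. World frame = base frame: x ahead of the robot, y to its left, z up, the work surface at z = 0. Lengths are in m, angles in rad, forces in N, time in s.
With the tool pointing down it reaches from about 0.4 to 0.9 m from the base axis. Payload 5.6 kg.
Tool frame: the origin (TCP) lies midway between the tips of the shut fingers; the grasp point (between the pads) lies 19 mm behind it; z points along the fingers, y is the line along which they close (so a half turn about z gives the same grasp; the last joint's range is limited). The gripper opens to 92 mm and grips with 3 to 60 N. Pads are 20 mm wide; open, the fingers measure 128 mm over their backs; the gripper's body (75 mm by 189 mm) begins 69 mm behind the grasp point.
Start: joints at [1.154, 0.468, -0.012, 1.603, 0.006, 1.071, -0.056], TCP at [0.237, -0.605, 0.215] pointing down, gripper open.
Joint ranges: [-2.53, 2.53], [-0.31, 2.02], [-1.57, 1.55], [0.28, 2.44], [-1.29, 4.43], [0.15, 1.84], [-2.92, 2.92]. Speed limits (rad/s): [2.57, 2.57, 3.14, 3.14, 3.14, 3.14, 3.14].

### API

Orientations are given as a 3x3 rotation matrix whose columns are the frame's x, y, z axes.
In Python, from rig import * gives the robot as it stands.
- The arm moves only by the tool drive_tool, never from a script. Its argument "moves" is a list of rows, each a list of 3 entries, a list of its own where there are three numbers: the turn, a rotation vector about the tool's x, y, z in rad, then the shift along the tool's x, y, z in m, then the finger opening in m, from 0 to 0.0919. In form: [[[wx, wy, wz], [dx, dy, dz], hand], ...]. A call has 1 to 5 rows; each row is the pose to reach, as a shift and turn from the pose commanded when the call began, along the tool's axes at that moment; what a row does not reach only later rows make up. A row lasts 1/8 s, in which the tool goes at most 62.5 mm and 10.7 degrees, less where a joint would pass 70% of its speed; a pose out of reach is approached as far as the arm can. A call with a gripper value outside its range is refused whole. The fingers move at their own pace and stop on an object; "newtons" is the grip in N (left out, the last holds). Time passes only in rows, so rows that repeat a pose let the fingers close. It gives the time, the measured TCP pose, the force, the opening and the grip force at its end, in the units of the state.
- state(): the state, without advancing time (a new reading comes with each control period).
- snapshot(name): name is "scene" or "top" or "wrist"; returns a dict with "pixels" (420x560x3 uint8, red, green, blue), "fx", "fy", "cx", "cy" (pixels), "D" ([k1, k2, p1, p2, k3] as OpenCV has them; the pictures are not rectified), "extrinsics" (4x4, takes a point from camera to world coordinates). Camera axes: x right, y up, looking along -z (the intrinsics and any distortion apply to the point x, -y, -z); pixel columns grow to the right and rows downward; lengths in m; the calibration is good to about 2 mm. A picture is of the moment at which its call begins. There is no depth.
- job_done(): hands the job in; it is judged then, once.
The state is a dict: "time_s": time; "joints": joint angles; "joint_vel": joint speeds; "joint_torque": joint torques, N m; "position": TCP position; "eef_rot": TCP orientation; "wrist_force": force on the tool from outside, world axes, zero at the start; "moment": the same for the moment, N m; "gripper_width": opening from 0.0 (shut) to 1.0 (fully open); "grasp_force": force on a finger pad.
Only numpy, scipy, OpenCV 4.12 (cv2) and the standard library are available. Lean on these libraries where they do the work, as an engineer would, in place of code of your own. Each camera call takes 0.05 s, during which the arm holds its last target. There are 200 camera calls.

### The job

Lift the sorting board by its black knob and tilt it just enough that the three stray marbles roll off its open edge into the red catch bin while both medals stay lying on the board, then lower the board gently back onto its stand without letting it fall. After that, move the two medals into the blue tray, laying each one flat on the tray's floor rather than dropping it in, side by side and not overlapping. Do not disturb the bottle, the calculator or the white dish.

Things in the scene. Friction and masses are not known exactly. Their poses are not given: they have to be found in the camera images.
- stand: Fixed stand: plywood foot, two 100 mm high steel hinge brackets (y = +-139 mm), red catch bin at its low end. Origin on the table under the middle of the hinge line; x points up the board, from the bin to the knob, roughly away from the robot; y along the hinge line, z up. The hinge line is 85 mm above the table at x = 0 of the stand.
- board (a joint): Tilt of the hinged board (rad): 0 = resting on the stand, grows as the knob end is lifted, stop at 0.9. At 0 it leans 0.035 BACK to the knob, so marbles start to roll to the bin only at 0.06 to 0.1; 0.15 to 0.25 clears them in about 2 s; medals lie still up to 0.3, creep beyond and slide off past 0.5. Board 0.4 to 0.65 kg, lightly damped: it falls back if let go.
- knob (a point): Grip point on the board's upright black knob: cylinder 18 mm in diameter, 34 mm high, on a tongue behind the rear rim, 190 mm from the hinge line. The point is on its axis, 22 mm above the tongue, 12 mm below its top, and moves with the board. The rear rim's outer face is 25 mm from the axis, its top 8 mm below this point.
- board_mid (a point): Middle of the board's green face, on the surface, 76 mm from the hinge line; moves with the board; x towards the knob, y along the hinge, z up. The green face lies in the plane of the hinge line, from 12 mm before it to 157 mm behind, 240 mm wide. Wooden rims 14 mm high on three sides; the edge over the red bin is open.
- catch_bin (a point): Middle of the red catch bin's inner floor, 5 mm above the table, axes as the stand's. Fixed to the stand under the board's open edge; inside 140 mm (x) by 260 mm (y), side walls 95 mm high, wall under the board 55 mm, wall on the robot's side 123 mm.
- tray_in (a point): Middle of the inner floor of the open blue tray (fixed to the table), 5 mm above the table. Inside 130 mm along its x and 160 mm along its y; walls 22 mm high above the table, 5 mm thick. It stands to the left or right of the stand; the amber bottle stands on the other side.
- marble1_center (a point): Centre of the white marble, 25 mm in diameter, 20 g; starts resting on the board.
- marble2_center (a point): Centre of the amber marble, 25 mm in diameter, 20 g; starts resting on the board.
- marble3_center (a point): Centre of the blue marble, 25 mm in diameter, 20 g; starts resting on the board.
- medal1: Brass-coloured medal: flat disc 40 mm in diameter, 6 mm thick, 45 to 80 g, starting flat on the board. Origin at the centre of its underside, z along its axis.
- medal2: Steel-coloured medal: flat disc 40 mm in diameter, 6 mm thick, 45 to 80 g, starting flat on the board. Origin at the centre of its underside, z along its axis.
- medal1_center (a point): Centre of the brass medal (3 mm from either face).
- medal2_center (a point): Centre of the steel medal (3 mm from either face).
- bottle: Bystander, loose: amber bottle with white cap, 60 mm in diameter, 140 mm high; origin at the centre of its underside.
- calculator: Bystander, loose: grey pocket calculator 85 x 125 x 16 mm lying on the table beyond the stand on the left; origin at the centre of its underside.
- dish: Bystander, loose: white open plastic dish 90 x 110 x 45 mm beyond the stand on the right; origin at the centre of its underside.

How it is judged:
By the outcome, as a careful person would: the job done as asked, in the order asked, and still so for the second after the job is handed in, with the robot touching nothing.
It also fails if it takes over 70 s, if anything falls off the work surface, if the arm or the gripper's body presses on something with over 40 N, if the wrist force passes 120 N, or if a joint passes its speed limit or range.

## Working session

There is one attempt and no reset: what is moved stays moved. The work goes in short steps, Python scripts to look and compute and a tool call to move; the robot and the scene stay as the last step left them, time stands still between calls to the robot, and variables do not carry over. Pictures are saved under pics/ and viewed, at most 10 in all, crops included, and the job is handed in when it is done.

Besides the shell and the picture viewer there is one more tool, called after "Call:" as name(argument=value, ...), one argument or row to a line, values as JSON. drive_tool: Moves the arm, as the interface text tells. Its arguments: {"type":"object","properties":{"moves":{"type":"array","items":{"type":"array"}},"newtons":{"type":"number"}},"required":["moves"]}

```bash
mkdir -p pics; cat > h.py <<'E'
from rig import *
import numpy as np, cv2
def save(n,f,crop=None,scale=1):
    s=snapshot(n); im=s["pixels"][:,:,::-1]
    if crop: a,b,c,d=crop; im=im[b:d,a:c]
    if scale!=1: im=cv2.resize(im,None,fx=scale,fy=scale,interpolation=cv2.INTER_CUBIC)
    cv2.imwrite("pics/"+f,im); return s
def ray(s,u,v):
    K=np.array([[s["fx"],0,s["cx"]],[0,s["fy"],s["cy"]],[0,0,1.]])
    p=cv2.undistortPoints(np.array([[[u,v]]],float),K,np.array(s["D"],float))[0,0]
    E=np.array(s["extrinsics"]); d=E[:3,:3]@np.array([p[0],-p[1],-1.]); return E[:3,3],d
def atz(s,u,v,z):
    o,d=ray(s,u,v); return o+d*(z-o[2])/d[2]
def proj(s,P):
    E=np.array(s["extrinsics"]); c=(np.asarray(P,float)-E[:3,3])@E[:3,:3]
    K=np.array([[s["fx"],0,s["cx"]],[0,s["fy"],s["cy"]],[0,0,1.]])
    c=c*np.array([1,-1,-1]); return cv2.projectPoints(c.reshape(1,1,3),np.zeros(3),np.zeros(3),K,np.array(s["D"],float))[0].ravel()
E
python3 - <<'E'
from h import *
import pickle
for n in("scene","top"):
    s=save(n,n+"0.png",scale=1.42); pickle.dump(s,open(n+".pkl","wb")); print(n,np.round(s["extrinsics"],3).tolist(),s["fx"])
st=state(); print(st["position"],np.round(st["eef_rot"],3).tolist(),st["time_s"],st["gripper_width"])
E
```

```text
scene [[-0.892, -0.326, 0.313, 0.898], [0.452, -0.651, 0.609, 0.62], [0.005, 0.685, 0.728, 0.839], [0.0, 0.0, 0.0, 1.0]] 514.2224281008741
top [[-0.026, 0.981, -0.193, 0.292], [-1.0, -0.024, 0.013, 0.018], [0.008, 0.193, 0.981, 1.394], [0.0, 0.0, 0.0, 1.0]] 497.9157195767874
[ 0.23708344 -0.60466897  0.21375009] [[0.931, 0.365, -0.001], [0.365, -0.931, 0.001], [-0.0, -0.002, -1.0]] 0.1 0.9998813657303209
```

View pics/top0.png

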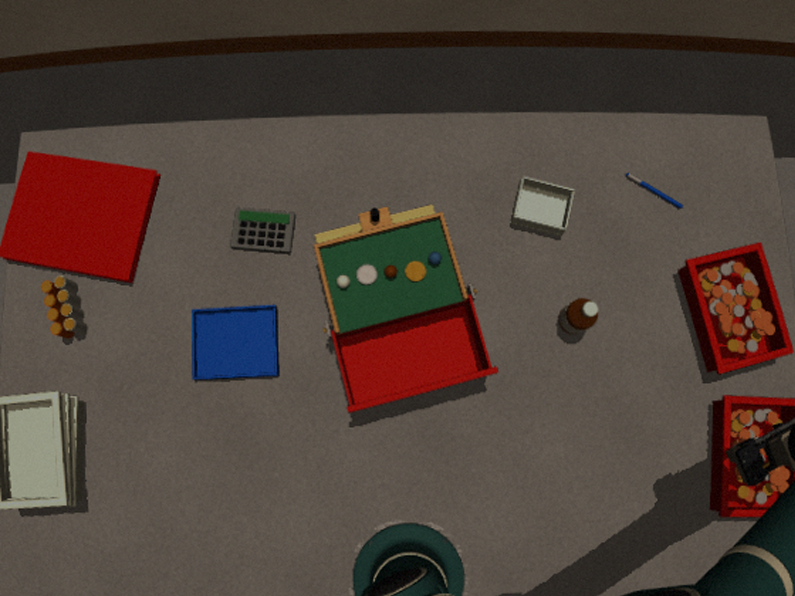

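View pics/scene0.png

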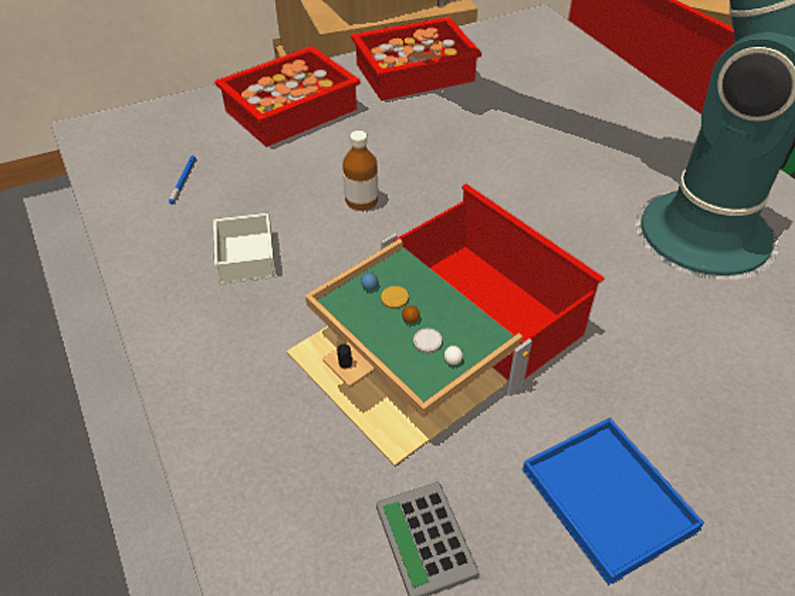

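Top view: knob top at about (375,210), medals at (367,274) steel and (415,271) brass, marbles at (343,282), (391,272) and (435,259), and the tray on the left with corners from (192,310) to (278,380). The scene view agrees. Now I'll fit the stand pose.

```bash
cat > fit.py <<'E'
from h import *
import pickle
from scipy.optimize import least_squares
T=pickle.load(open("top.pkl","rb"));S=pickle.load(open("scene.pkl","rb"));k=1.42
def bp(x,y,z,t=-0.035): # board -> stand ; +x side rises with t
    c,s=np.cos(t),np.sin(t); return np.array([x*c-z*s,y,.085+x*s+z*c])
def W(p,P):
    c,s=np.cos(p[2]),np.sin(p[2]); return np.array([p[0]+c*P[0]-s*P[1],p[1]+s*P[0]+c*P[1],P[2]])
kt=bp(.19,0,.034)
obs=[(T,(375,210),kt),(S,(344,347),kt),(T,(328,327),(0,.139,.1)),(T,(471,288),(0,-.139,.1)),(S,(522,344),(0,.139,.1)),(S,(389,238),(0,-.139,.1)),
(S,(307,298),bp(.165,-.126,.014)),(S,(424,408),bp(.165,.126,.014)),(T,(316,246),bp(.165,.126,.014)),(T,(441,213),bp(.165,-.126,.014))]
def res(p): return np.concatenate([proj(s,W(p,P))-np.array(o)/k for s,o,P in obs])
r=least_squares(res,[.55,0,.2],loss="soft_l1");p=r.x;np.save("stand.npy",p)
if __name__=="__main__":
    print("stand",p.round(4));print((r.fun.reshape(-1,2)*k).round(1).tolist())
    print("knobpt",W(p,bp(.19,0,.022)).round(4))
    R=np.array([[np.cos(p[2]),np.sin(p[2])],[-np.sin(p[2]),np.cos(p[2])]])
    for n,o,o2,z in[("brass",(415,271),(395,296),.088),("steel",(367,274),(428,340),.088),("white",(343,282),(453,355),.094),("amber",(391,272),(411,315),.094),("blue",(435,259),(370,281),.094)]:
        for s,q in((T,o),(S,o2)):
            w=atz(s,q[0]/k,q[1]/k,z);print(n,w.round(3),(R@(w[:2]-p[:2])).round(3))
    for q in[(192,310),(276,306),(278,378),(193,381)]:print("tray",atz(T,q[0]/k,q[1]/k,.022).round(3))
    for q in[(525,466),(610,420),(702,523),(611,581)]:print("trayS",atz(S,q[0]/k,q[1]/k,.022).round(3))
    print("bottle",atz(T,590/k,308/k,.14).round(3),"bin wall",atz(T,350/k,408/k,.123).round(3),atz(T,495/k,371/k,.123).round(3))
E
python3 fit.py
```

```text
stand [0.5061 0.0021 0.2384]
[[-2.3, 2.8], [-0.8, 0.4], [-1.6, 2.4], [-0.2, 3.0], [0.9, -0.8], [-0.6, -1.9], [-2.7, -3.4], [-1.6, -1.1], [-3.6, -1.1], [-1.3, -1.1]]
knobpt [0.6913 0.0472 0.1003]
brass [ 0.582 -0.03   0.088] [ 0.067 -0.049]
brass [ 0.581 -0.026  0.088] [ 0.066 -0.045]
steel [0.579 0.061 0.088] [0.085 0.04 ]
steel [0.578 0.067 0.088] [0.085 0.047]
white [0.563 0.106 0.094] [0.08  0.087]
white [0.563 0.109 0.094] [0.081 0.091]
amber [0.58  0.015 0.094] [ 0.075 -0.005]
amber [0.58  0.022 0.094] [0.076 0.001]
blue [ 0.603 -0.069  0.094] [ 0.078 -0.092]
blue [ 0.602 -0.064  0.094] [ 0.078 -0.087]
tray [0.529 0.414 0.022]
tray [0.533 0.244 0.022]
tray [0.391 0.24  0.022]
tray [0.388 0.409 0.022]
trayS [0.538 0.258 0.022]
trayS [0.399 0.25  0.022]
trayS [0.393 0.414 0.022]
trayS [0.533 0.422 0.022]
bottle [ 0.494 -0.346  0.14 ] bin wall [0.328 0.094 0.123] [ 0.387 -0.168  0.123]
```

Call:
drive_tool(
  moves=[
    [[0,0,0.136],[0.05,-0.033,-0.036],0.06],
    [[0,0,0.136],[0.1,-0.067,-0.036],0.06],
    [[0,0,0.136],[0.15,-0.1,-0.036],0.06],
    [[0,0,0.136],[0.2,-0.133,-0.036],0.06],
    [[0,0,0.136],[0.25,-0.167,-0.036],0.06],
  ],
  newtons=30,
)

```text
time_s: 0.72
position: [0.4099, -0.3565, 0.2504]
eef_rot: [[0.972, 0.236, -0.0], [0.236, -0.972, 0.0], [-0.0, -0.0, -1.0]]
wrist_force: [0.6, 1.0, 0.3]
gripper_width: 0.656
grasp_force: 0.0
```

```bash
cat > go.py <<'E'
from h import *
import sys
from scipy.spatial.transform import Rotation as Ro
def go(tgt,yaw=None,pitch=0):
    """tool down, tool x at world angle yaw; pitch turns about tool y"""
    s=state();R=np.array(s["eef_rot"]);pos=np.array(s["position"])
    if yaw is None: yaw=np.arctan2(R[1,0],R[0,0])
    x=np.array([np.cos(yaw),np.sin(yaw),0]);z=np.array([0,0,-1.]);Rt=np.c_[x,np.cross(z,x),z]@Ro.from_rotvec([0,pitch,0]).as_matrix()
    print("t",round(s["time_s"],2),"pos",pos.round(4),"yaw",round(float(np.arctan2(R[1,0],R[0,0])),3),"w",round(s["gripper_width"],3),"gf",np.round(s["grasp_force"],1),"F",np.round(s["wrist_force"],1))
    print("turn",Ro.from_matrix(R.T@Rt).as_rotvec().round(3),"shift",(R.T@(np.array(tgt)-pos)).round(4))
if __name__=="__main__":
    a=[float(v) for v in sys.argv[1:]];go(a[:3],*(a[3:]))
E
python3 go.py .691 .047 .25 .238
```

```text
t 0.72 pos [ 0.4099 -0.3565  0.2504] yaw 0.238 w 0.656 gf 0.0 F [0.6 1.  0.3]
turn [-0.  0. -0.] shift [ 0.3683 -0.3259  0.0004]
```

Call:
drive_tool(
  moves=[
    [[0,0,0],[0.04,-0.035,0],0.06],
    [[0,0,0],[0.08,-0.07,0],0.06],
    [[0,0,0],[0.12,-0.105,0],0.06],
    [[0,0,0],[0.16,-0.14,0],0.06],
    [[0,0,0],[0.2,-0.175,0],0.06],
  ],
)

```text
time_s: 1.35
position: [0.5628, -0.1398, 0.2503]
eef_rot: [[0.972, 0.235, -0.001], [0.235, -0.972, -0.0], [-0.001, -0.0, -1.0]]
wrist_force: [-0.8, -1.5, 0.1]
gripper_width: 0.654
grasp_force: 0.0
```

Call:
drive_tool(
  moves=[
    [[0,0,0],[0.04,-0.035,0.02],0.06],
    [[0,0,0],[0.08,-0.07,0.04],0.06],
    [[0,0,0],[0.115,-0.105,0.05],0.06],
    [[0,0,0],[0.145,-0.14,0.06],0.06],
    [[0,0,0],[0.153,-0.151,0.07],0.06],
  ],
)

```text
time_s: 1.98
position: [0.6756, 0.0456, 0.1793]
eef_rot: [[0.971, 0.24, -0.001], [0.24, -0.971, 0.002], [-0.001, -0.002, -1.0]]
wrist_force: [-0.1, -0.3, 0.2]
gripper_width: 0.655
grasp_force: 0.0
```

```bash
python3 - <<'E'
from h import *
import pickle
s=save("wrist","w1.png",scale=1.42);pickle.dump(s,open("w1.pkl","wb"))
s2=save("scene","s1.png",(170,120,450,330),2.8);pickle.dump(s2,open("s1.pkl","wb"))
E
python3 go.py .691 .047 .087 .238
```

```text
t 2.08 pos [0.6743 0.043  0.1785] yaw 0.24 w 0.652 gf 0.0 F [ 0.1 -0.1 -0.1]
turn [-0.001  0.003  0.002] shift [0.0175 0.0002 0.0914]
```

View pics/w1.png

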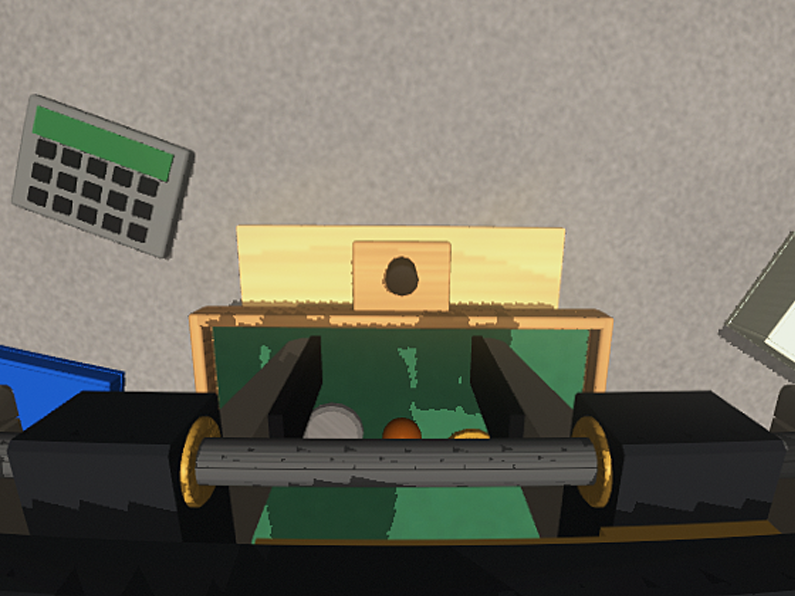

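Wrist view: knob centred at about (402,275), the tongue at 353–450, and no misalignment. I'll check its position.

```bash
python3 - <<'E'
from h import *
import pickle
s=pickle.load(open("w1.pkl","rb"));k=1.42
for v in(268,273,280):print(atz(s,402/k,v/k,.112).round(4),atz(s,402/k,v/k,.078).round(4))
print(proj(s,[.691,.047,.112])*k,proj(s,[.691,.047,.078])*k)
for q in((353,241),(450,241)): print(atz(s,q[0]/k,q[1]/k,.078).round(4))
for q in((195,311),(612,317)): print(atz(s,q[0]/k,q[1]/k,.093).round(4))
E
```

```text
[0.7016 0.0489 0.112 ] [0.6954 0.047  0.078 ]
[0.6989 0.0483 0.112 ] [0.6924 0.0462 0.078 ]
[0.6952 0.0473 0.112 ] [0.6881 0.0452 0.078 ]
[400.68634983 287.56268117] [400.22061567 274.8603768 ]
[0.7043 0.0796 0.078 ]
[0.7184 0.023  0.078 ]
[0.6432 0.1615 0.093 ]
[ 0.6997 -0.0816  0.093 ]
```

Call:
drive_tool(
  moves=[
    [[0,0,0],[0.02,0.001,0.02],0.06],
    [[0,0,0],[0.02,0.001,0.05],0.06],
    [[0,0,0],[0.02,0.001,0.075],0.06],
    [[0,0,0],[0.02,0.001,0.09],0.06],
    [[0,0,0],[0.02,0.001,0.091],0.06],
  ],
)

```text
time_s: 2.7
position: [0.6944, 0.0436, 0.0889]
eef_rot: [[0.972, 0.234, -0.002], [0.234, -0.972, -0.001], [-0.002, 0.001, -1.0]]
wrist_force: [-0.0, 0.5, -0.4]
gripper_width: 0.651
grasp_force: 0.0
```

Call:
drive_tool(
  moves=[
    [[0,0,0],[0,0,0],0.0],
    [[0,0,0],[0,0,0],0.0],
    [[0,0,0],[0,0,0],0.0],
    [[0,0,0],[0,0,0],0.0],
    [[0,0,0],[0,0,0],0.0],
  ],
  newtons=30,
)

```text
time_s: 3.32
position: [0.6948, 0.0473, 0.0899]
eef_rot: [[0.972, 0.237, -0.0], [0.237, -0.972, 0.002], [0.0, -0.002, -1.0]]
wrist_force: [-1.8, 3.3, 1.2]
gripper_width: 0.184
grasp_force: 30.0
```

Call:
drive_tool(
  moves=[
    [[0,0.02,0],[-0.0001,0,-0.0038],0.0],
    [[0,0.05,0],[-0.0005,0,-0.0095],0.0],
    [[0,0.09,0],[-0.0012,0,-0.017],0.0],
    [[0,0.13,0],[-0.0023,0,-0.0246],0.0],
    [[0,0.16,0],[-0.0032,0,-0.0303],0.0],
  ],
)

```text
time_s: 3.95
position: [0.6917, 0.0465, 0.1204]
eef_rot: [[0.959, 0.237, 0.157], [0.234, -0.972, 0.04], [0.162, -0.002, -0.987]]
wrist_force: [0.9, 5.4, -2.7]
gripper_width: 0.187
grasp_force: 30.0
```

```bash
python3 go.py .69 .0465 .128 .238 .2
```

```text
t 3.95 pos [0.6917 0.0465 0.1204] yaw 0.239 w 0.187 gf 30.0 F [ 0.9  5.4 -2.7]
turn [-0.002  0.037  0.001] shift [-0.0004 -0.0004 -0.0078]
```

Call:
drive_tool(
  moves=[
    [[0,0.02,0],[0,0,-0.0038],0.0],
    [[0,0.04,0],[-0.0003,0,-0.0076],0.0],
    [[0,0.04,0],[-0.0003,0,-0.0076],0.0],
    [[0,0.04,0],[-0.0003,0,-0.0076],0.0],
    [[0,0.04,0],[-0.0003,0,-0.0076],0.0],
  ],
)

```text
time_s: 4.58
position: [0.6902, 0.0462, 0.1276]
eef_rot: [[0.952, 0.237, 0.194], [0.232, -0.971, 0.049], [0.2, -0.002, -0.98]]
wrist_force: [0.4, 5.7, -2.0]
gripper_width: 0.184
grasp_force: 30.0
```

Call:
drive_tool(
  moves=[
    [[0,0,0],[0,0,0],0.0],
    [[0,0,0],[0,0,0],0.0],
    [[0,0,0],[0,0,0],0.0],
    [[0,0,0],[0,0,0],0.0],
    [[0,0,0],[0,0,0],0.0],
  ],
)

```text
time_s: 5.2
position: [0.6902, 0.0462, 0.1275]
eef_rot: [[0.952, 0.237, 0.194], [0.232, -0.971, 0.049], [0.2, -0.002, -0.98]]
wrist_force: [-0.1, 5.4, -2.4]
gripper_width: 0.186
grasp_force: 30.0
```

Call:
drive_tool(
  moves=[
    [[0,0,0],[0,0,0],0.0],
    [[0,0,0],[0,0,0],0.0],
    [[0,0,0],[0,0,0],0.0],
    [[0,0,0],[0,0,0],0.0],
    [[0,0,0],[0,0,0],0.0],
  ],
)

```text
time_s: 5.82
position: [0.6902, 0.0461, 0.1275]
eef_rot: [[0.952, 0.237, 0.194], [0.232, -0.971, 0.049], [0.2, -0.002, -0.98]]
wrist_force: [-0.0, 6.1, -2.2]
gripper_width: 0.186
grasp_force: 30.0
```

```bash
python3 - <<'E'
from h import *
s=save("scene","s2.png",(170,120,450,330),2.8)
E
```

```text
(no output)
```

View pics/s2.png

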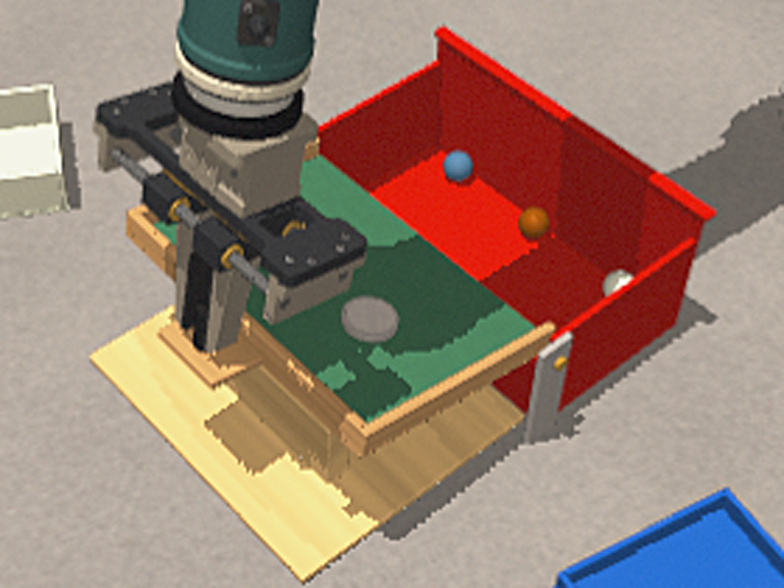

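The picture shows all three marbles in the bin, at (458,165), (533,222) and (618,283), and the steel medal still on the board. Next I'll lower the board gently.

Call:
drive_tool(
  moves=[
    [[0,-0.02,0],[0,0,0.0038],0.0],
    [[0,-0.05,0],[0,0,0.0095],0.0],
    [[0,-0.08,0],[-0.0002,0,0.0152],0.0],
    [[0,-0.11,0],[-0.0006,0,0.0208],0.0],
    [[0,-0.14,0],[-0.0012,0,0.0265],0.0],
  ],
)

```text
time_s: 6.5
position: [0.6942, 0.0471, 0.101]
eef_rot: [[0.97, 0.237, 0.058], [0.236, -0.972, 0.016], [0.06, -0.002, -0.998]]
wrist_force: [1.1, 6.0, -2.8]
gripper_width: 0.187
grasp_force: 30.0
```

Call:
drive_tool(
  moves=[
    [[0,-0.02,0],[-0.0003,0,0.0038],0.0],
    [[0,-0.035,0],[-0.0003,0,0.0066],0.0],
    [[0,-0.048,0],[-0.0004,0,0.009],0.0],
    [[0,-0.06,0],[-0.0005,0,0.0113],0.0],
    [[0,-0.06,0],[-0.0005,0,0.0113],0.0],
  ],
)

```text
time_s: 7.12
position: [0.6947, 0.0472, 0.0899]
eef_rot: [[0.972, 0.237, 0.001], [0.237, -0.972, 0.002], [0.002, -0.002, -1.0]]
wrist_force: [1.1, 5.8, -2.6]
gripper_width: 0.189
grasp_force: 30.0
```

```bash
python3 go.py .6948 .047 .0895 .238
```

```text
t 7.12 pos [0.6947 0.0472 0.0899] yaw 0.239 w 0.189 gf 30.0 F [ 1.1  5.8 -2.6]
turn [-0.002 -0.002  0.001] shift [-0.      0.0002  0.0004]
```

Call:
drive_tool(
  moves=[
    [[0,0,0],[0,0,0.0003],0.0],
    [[0,0,0],[0,0,0.0006],0.0],
    [[0,0,0],[0,0,0.0009],0.0],
    [[0,0,0],[0,0,0.0012],0.0],
    [[0,0,0],[0,0,0.0012],0.0],
  ],
)

```text
time_s: 7.75
position: [0.6948, 0.0473, 0.0899]
eef_rot: [[0.972, 0.237, 0.002], [0.237, -0.972, 0.002], [0.002, -0.002, -1.0]]
wrist_force: [-2.0, 5.3, 2.6]
gripper_width: 0.184
grasp_force: 30.0
```

Call:
drive_tool(
  moves=[
    [[0,0,0],[0,0,0],0.05],
    [[0,0,0],[0,0,0],0.05],
    [[0,0,0],[0,0,0],0.05],
    [[0,0,0],[0,0,-0.03],0.05],
    [[0,0,0],[0,0,-0.08],0.06],
  ],
)

```text
time_s: 8.38
position: [0.6932, 0.0442, 0.1671]
eef_rot: [[0.972, 0.235, -0.005], [0.235, -0.972, -0.001], [-0.005, -0.0, -1.0]]
wrist_force: [1.0, 0.6, 0.3]
gripper_width: 0.628
grasp_force: 0.0
```

```bash
python3 go.py .56 0.03 .25 .238
```

```text
t 8.38 pos [0.6932 0.0442 0.1671] yaw 0.237 w 0.628 gf 0.0 F [1.  0.6 0.3]
turn [-0.     0.005 -0.001] shift [-0.1332 -0.0175 -0.0822]
```

Call:
drive_tool(
  moves=[
    [[0,0,0],[-0.02,-0.01,-0.05],0.06],
    [[0,0,0],[-0.06,-0.015,-0.08],0.06],
    [[0,0,0],[-0.11,-0.017,-0.08],0.06],
    [[0,0,0],[-0.145,-0.017,-0.08],0.06],
    [[0,0,0],[-0.153,-0.017,-0.08],0.06],
  ],
)

```text
time_s: 9.0
position: [0.5406, 0.0246, 0.2491]
eef_rot: [[0.972, 0.234, 0.001], [0.234, -0.972, -0.001], [0.0, 0.001, -1.0]]
wrist_force: [0.6, -0.3, -0.3]
gripper_width: 0.656
grasp_force: 0.0
```

```bash
python3 - <<'E'
from h import *
import pickle
s=save("wrist","w2.png",scale=1.42);pickle.dump(s,open("w2.pkl","wb"))
E
python3 go.py .54 .02 .25 .238
```

```text
t 9.05 pos [0.541  0.0248 0.2492] yaw 0.237 w 0.655 gf 0.0 F [-1.3  0.   0. ]
turn [ 0.001 -0.    -0.001] shift [-0.0021  0.0044 -0.0008]
```

View pics/w2.png

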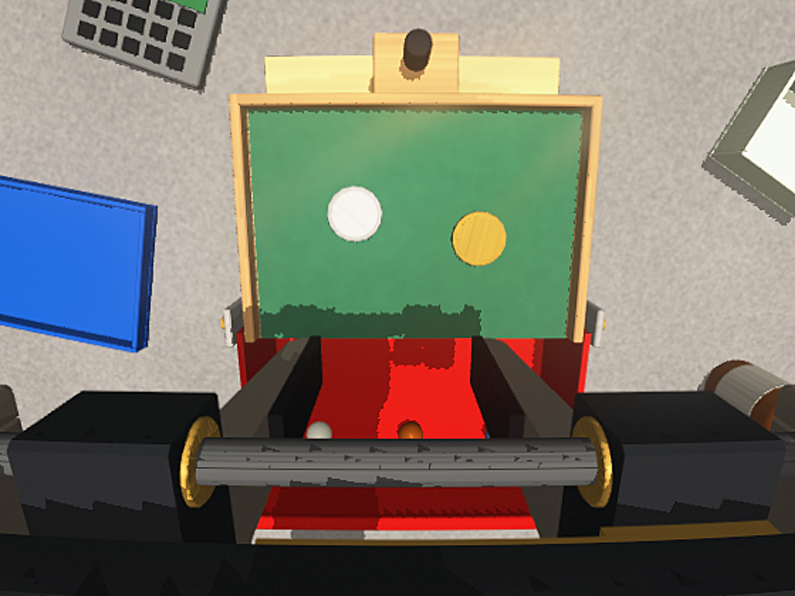

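Wrist view: steel medal at (355,214), brass at (479,239), board settled. The tray's near wall corners are at (158,206) and (145,350).

```bash
python3 - <<'E'
from h import *
import pickle
s=pickle.load(open("w2.pkl","rb"));k=1.42
for n,q,z in(("steel",(355,214),.088),("brass",(479,239),.0885),("tr",(158,206),.022),("tr2",(147,350),.022),("rimL",(231,95),.093),("rimR",(602,97),.093),("front L",(257,339),.0854),("front R",(570,339),.0854)): print(n,atz(s,q[0]/k,q[1]/k,z).round(4))
E
python3 go.py .583 -.028 .13 .238 -.035;python3 go.py .579 .063 .13 .238 -.035
```

```text
steel [0.5805 0.0645 0.088 ]
brass [ 0.5842 -0.0277  0.0885]
tr [0.5419 0.2391 0.022 ]
tr2 [0.4047 0.235  0.022 ]
rimL [0.6399 0.1638 0.093 ]
rimR [ 0.6987 -0.0824  0.093 ]
front L [0.4679 0.1189 0.0854]
front R [ 0.5255 -0.1203  0.0854]
t 9.05 pos [0.541  0.0248 0.2492] yaw 0.237 w 0.655 gf 0.0 F [-1.3  0.   0. ]
turn [ 0.001 -0.035 -0.001] shift [0.0284 0.061  0.1192]
t 9.05 pos [0.541  0.0248 0.2492] yaw 0.237 w 0.655 gf 0.0 F [-1.3  0.   0. ]
turn [ 0.001 -0.035 -0.001] shift [ 0.0458 -0.0284  0.1192]
```

Call:
drive_tool(
  moves=[
    [[0,-0.035,0],[0.03,-0.02,0.03],0.06],
    [[0,-0.035,0],[0.047,-0.0295,0.075],0.06],
    [[0,-0.035,0],[0.0474,-0.0296,0.115],0.06],
    [[0,-0.035,0],[0.0474,-0.0296,0.14],0.06],
    [[0,-0.035,0],[0.0474,-0.0296,0.15],0.06],
  ],
)

```text
time_s: 9.68
position: [0.5811, 0.0658, 0.0964]
eef_rot: [[0.971, 0.236, -0.037], [0.235, -0.972, -0.008], [-0.037, -0.001, -0.999]]
wrist_force: [-0.1, 0.1, 0.6]
gripper_width: 0.651
grasp_force: 0.0
```

```bash
python3 go.py .5803 .0645 .083 .238 -.035
```

```text
t 9.68 pos [0.5811 0.0658 0.0964] yaw 0.238 w 0.651 gf 0.0 F [-0.1  0.1  0.6]
turn [-0.001  0.002 -0.   ] shift [-0.0006  0.0011  0.0134]
```

Call:
drive_tool(
  moves=[
    [[0,0,0],[0,0,0.007],0.055],
    [[0,0,0],[0,0,0.012],0.055],
    [[0,0,0],[0,0,0.0145],0.055],
    [[0,0,0],[0,0,0.0145],0.055],
  ],
)

```text
time_s: 10.18
position: [0.5808, 0.0655, 0.0846]
eef_rot: [[0.971, 0.235, -0.033], [0.235, -0.972, -0.008], [-0.034, 0.0, -0.999]]
wrist_force: [-0.4, 0.6, 0.4]
gripper_width: 0.597
grasp_force: 0.0
```

Call:
drive_tool(
  moves=[
    [[0,0,0],[0,0,0.0014],0.055],
    [[0,0,0],[0,0,0.0014],0.03],
    [[0,0,0],[0,0,0.0014],0.03],
    [[0,0,0],[0,0,0.0014],0.03],
    [[0,0,0],[0,0,0.0014],0.03],
  ],
  newtons=20,
)

```text
time_s: 10.8
position: [0.5806, 0.0655, 0.0828]
eef_rot: [[0.971, 0.236, -0.034], [0.235, -0.972, -0.008], [-0.035, 0.0, -0.999]]
wrist_force: [-0.8, 0.1, 0.5]
gripper_width: 0.422
grasp_force: 20.0
```

Call:
drive_tool(
  moves=[
    [[0,0,0],[0,0,-0.005],0.03],
    [[0,0,0],[0,0,-0.02],0.03],
    [[0,0,0],[0,0,-0.05],0.03],
    [[0,0,0],[0,0,-0.085],0.03],
    [[0,0,0],[0,0,-0.1],0.03],
  ],
)

```text
time_s: 11.42
position: [0.5852, 0.0667, 0.1856]
eef_rot: [[0.971, 0.236, -0.03], [0.235, -0.972, -0.008], [-0.031, 0.001, -1.0]]
wrist_force: [0.7, -0.1, -0.6]
gripper_width: 0.42
grasp_force: 20.0
```

```bash
python3 go.py .495 .329 .13 .03
```

```text
t 11.43 pos [0.5852 0.0667 0.1856] yaw 0.238 w 0.42 gf 20.0 F [ 0.7 -0.1 -0.6]
turn [0.004 0.031 0.208] shift [-0.0242 -0.2762  0.0562]
```

Call:
drive_tool(
  moves=[
    [[0,0,0],[-0.005,-0.055,0],0.03],
    [[0,0.01,0.07],[-0.01,-0.11,0],0.03],
    [[0,0.02,0.14],[-0.015,-0.17,0],0.03],
    [[0.004,0.033,0.208],[-0.02,-0.23,0.02],0.03],
    [[0.004,0.033,0.208],[-0.024,-0.276,0.05],0.03],
  ],
)

```text
time_s: 12.05
position: [0.493, 0.3313, 0.134]
eef_rot: [[1.0, 0.031, 0.0], [0.031, -1.0, 0.002], [0.0, -0.002, -1.0]]
wrist_force: [1.0, -0.1, -1.7]
gripper_width: 0.422
grasp_force: 20.0
```

```bash
python3 - <<'E'
from h import *
import pickle
s=save("wrist","w3.png",scale=1.42);pickle.dump(s,open("w3.pkl","wb"))
E
python3 go.py .495 .329 .04 .03
```

```text
t 12.1 pos [0.4869 0.3366 0.1296] yaw 0.039 w 0.42 gf 20.0 F [-3.6  4.9 -2.9]
turn [-0.003  0.008  0.009] shift [0.0085 0.0082 0.0895]
```

View pics/w3.png

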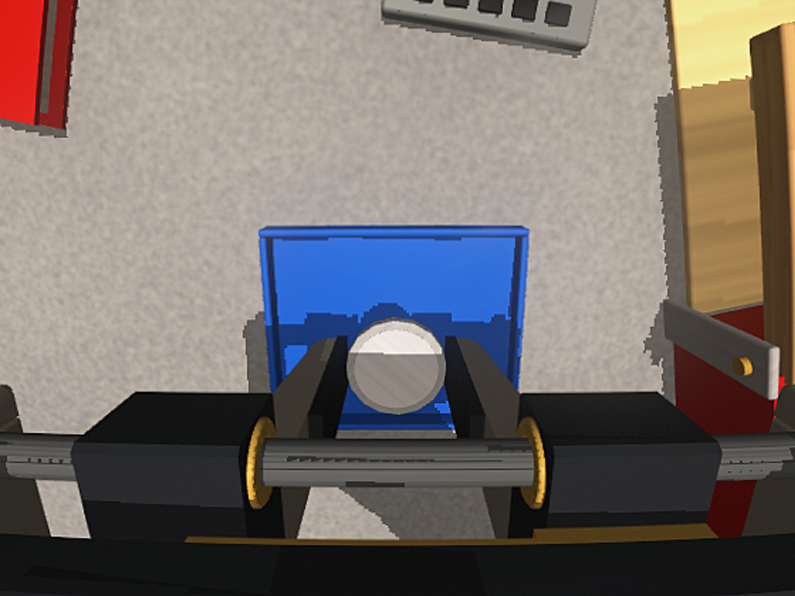

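Wrist view: steel medal held between the fingers at (396,366), tray far corners at (261,229) and (527,229).

```bash
python3 - <<'E'
from h import *
import pickle
s=pickle.load(open("w3.pkl","rb"));k=1.42
for q in((261,229),(527,229)): print(atz(s,q[0]/k,q[1]/k,.022).round(4))
c=np.array([.4915,.333,.133+.0005])
for z in(-.001,.005): print([ (proj(s,c+[20e-3*a,20e-3*b,z])*k).round(0).tolist() for a,b in((0,0),(1,0),(-1,0),(0,1),(0,-1))])
E
python3 go.py .497 .329 .04 .03
```

```text
[0.5327 0.4174 0.022 ]
[0.5379 0.2515 0.022 ]
[[393.0, 364.0], [394.0, 317.0], [391.0, 408.0], [344.0, 363.0], [441.0, 366.0]]
[[392.0, 370.0], [394.0, 322.0], [391.0, 416.0], [342.0, 369.0], [443.0, 372.0]]
t 12.1 pos [0.4869 0.3366 0.1296] yaw 0.039 w 0.42 gf 20.0 F [-3.6  4.9 -2.9]
turn [-0.003  0.008  0.009] shift [0.0105 0.0083 0.0895]
```

Call:
drive_tool(
  moves=[
    [[0,0,0],[0,0,0.02],0.03],
    [[0,0,0],[0,0,0.05],0.03],
    [[0,0,0],[0,0,0.075],0.03],
    [[0,0,0],[0,0,0.085],0.03],
    [[0,0,0],[0,0,0.085],0.03],
  ],
)

```text
time_s: 12.72
position: [0.494, 0.3272, 0.048]
eef_rot: [[1.0, 0.028, -0.003], [0.028, -1.0, -0.001], [-0.003, 0.001, -1.0]]
wrist_force: [0.4, 0.0, -0.4]
gripper_width: 0.422
grasp_force: 20.0
```

```bash
python3 go.py .495 .332 .007 .03
```

```text
t 12.72 pos [0.494  0.3272 0.048 ] yaw 0.028 w 0.422 gf 20.0 F [ 0.4  0.  -0.4]
turn [ 0.001  0.003 -0.002] shift [ 0.0012 -0.0048  0.0409]
```

Call:
drive_tool(
  moves=[
    [[0,0,0],[0.001,-0.004,0.01],0.03],
    [[0,0,0],[0.001,-0.004,0.022],0.03],
    [[0,0,0],[0.001,-0.004,0.032],0.03],
    [[0,0,0],[0.001,-0.004,0.036],0.03],
    [[0,0,0],[0.001,-0.004,0.038],0.03],
  ],
)

```text
time_s: 13.35
position: [0.4944, 0.3325, 0.0102]
eef_rot: [[1.0, 0.03, -0.002], [0.03, -1.0, -0.0], [-0.002, 0.0, -1.0]]
wrist_force: [0.4, 0.7, -0.3]
gripper_width: 0.422
grasp_force: 20.0
```

Call:
drive_tool(
  moves=[
    [[0,0,0],[0,0,0.001],0.03],
    [[0,0,0],[0,0,0.0015],0.03],
    [[0,0,0],[0,0,0.002],0.03],
    [[0,0,0],[0,0,0.002],0.03],
  ],
)

```text
time_s: 13.85
position: [0.4946, 0.3325, 0.0086]
eef_rot: [[1.0, 0.03, -0.002], [0.03, -1.0, 0.0], [-0.002, -0.0, -1.0]]
wrist_force: [0.3, -0.2, 0.3]
gripper_width: 0.425
grasp_force: 20.0
```

Call:
drive_tool(
  moves=[
    [[0,0,0],[0,0,0.001],0.03],
    [[0,0,0],[0,0,0.0017],0.03],
    [[0,0,0],[0,0,0.0023],0.03],
    [[0,0,0],[0,0,0.0023],0.03],
  ],
)

```text
time_s: 14.35
position: [0.4945, 0.3325, 0.0061]
eef_rot: [[1.0, 0.03, -0.002], [0.03, -1.0, -0.0], [-0.002, -0.0, -1.0]]
wrist_force: [-0.1, 0.3, -1.1]
gripper_width: 0.425
grasp_force: 20.0
```

Call:
drive_tool(
  moves=[
    [[0,0,0],[0,0,0.0005],0.03],
    [[0,0,0],[0,0,0.0008],0.03],
    [[0,0,0],[0,0,0.0008],0.03],
  ],
)

```text
time_s: 14.72
position: [0.4945, 0.3326, 0.0058]
eef_rot: [[1.0, 0.03, -0.002], [0.03, -1.0, 0.0], [-0.002, -0.0, -1.0]]
wrist_force: [-1.4, -0.5, 4.7]
gripper_width: 0.422
grasp_force: 20.0
```

Contact, so release and rise.

Call:
drive_tool(
  moves=[
    [[0,0,0],[0,0,0],0.055],
    [[0,0,0],[0,0,0],0.055],
    [[0,0,0],[0,0,-0.02],0.055],
    [[0,0,0],[0,0,-0.07],0.055],
    [[0,0,0],[0,0,-0.13],0.055],
  ],
)

```text
time_s: 15.35
position: [0.4941, 0.3319, 0.1369]
eef_rot: [[1.0, 0.03, -0.004], [0.03, -1.0, -0.001], [-0.004, 0.001, -1.0]]
wrist_force: [1.2, -0.6, 0.6]
gripper_width: 0.598
grasp_force: 0.0
```

```bash
python3 go.py .5842 -.0277 .14 .238 -.035
```

```text
t 15.35 pos [0.4941 0.3319 0.1369] yaw 0.03 w 0.598 gf 0.0 F [ 1.2 -0.6  0.6]
turn [-0.003 -0.031 -0.208] shift [ 0.0793  0.3621 -0.003 ]
```

Call:
drive_tool(
  moves=[
    [[0,0,0],[0.005,0.03,-0.04],0.055],
    [[0,0,-0.05],[0.02,0.09,-0.05],0.055],
    [[0,0,-0.1],[0.033,0.15,-0.05],0.055],
    [[0,-0.02,-0.15],[0.046,0.21,-0.05],0.055],
    [[0,-0.03,-0.208],[0.059,0.27,-0.04],0.055],
  ],
)

```text
time_s: 15.98
position: [0.5629, 0.0624, 0.1773]
eef_rot: [[0.971, 0.237, -0.029], [0.237, -0.971, -0.004], [-0.029, -0.003, -1.0]]
wrist_force: [0.8, 0.5, 0.8]
gripper_width: 0.601
grasp_force: 0.0
```

```bash
python3 go.py .5842 -.0277 .11 .238 -.035
```

```text
t 15.97 pos [0.5629 0.0624 0.1773] yaw 0.24 w 0.601 gf 0.0 F [0.8 0.5 0.8]
turn [-0.003 -0.006  0.002] shift [0.0013 0.0928 0.067 ]
```

Call:
drive_tool(
  moves=[
    [[0,-0.005,0],[0.001,0.05,0.01],0.055],
    [[0,-0.005,0],[0.001,0.093,0.03],0.055],
    [[0,-0.005,0],[0.001,0.093,0.055],0.055],
    [[0,-0.005,0],[0.001,0.093,0.067],0.055],
    [[0,-0.005,0],[0.001,0.093,0.067],0.055],
  ],
)

```text
time_s: 16.6
position: [0.5821, -0.0252, 0.1079]
eef_rot: [[0.971, 0.237, -0.037], [0.237, -0.972, -0.005], [-0.038, -0.004, -0.999]]
wrist_force: [-0.0, 0.4, -0.1]
gripper_width: 0.595
grasp_force: 0.0
```

```bash
python3 go.py .5842 -.0277 .0833 .238 -.035
```

```text
t 16.6 pos [ 0.5821 -0.0252  0.1079] yaw 0.239 w 0.595 gf 0.0 F [-0.   0.4 -0.1]
turn [-0.004  0.003  0.001] shift [0.0024 0.003  0.0245]
```

Call:
drive_tool(
  moves=[
    [[0,0,0],[0.0015,0.002,0.007],0.055],
    [[0,0,0],[0.0015,0.002,0.015],0.055],
    [[0,0,0],[0.0015,0.002,0.02],0.055],
    [[0,0,0],[0.0015,0.002,0.022],0.055],
    [[0,0,0],[0.0015,0.002,0.022],0.055],
  ],
)

```text
time_s: 17.23
position: [0.5836, -0.0277, 0.0857]
eef_rot: [[0.971, 0.235, -0.037], [0.235, -0.972, -0.005], [-0.037, -0.004, -0.999]]
wrist_force: [0.2, -0.7, -0.4]
gripper_width: 0.602
grasp_force: 0.0
```

Call:
drive_tool(
  moves=[
    [[0,0,0],[0,0,0.0022],0.055],
    [[0,0,0],[0,0,0.0022],0.03],
    [[0,0,0],[0,0,0.0022],0.03],
    [[0,0,0],[0,0,0.0022],0.03],
    [[0,0,0],[0,0,0.0022],0.03],
  ],
)

```text
time_s: 17.85
position: [0.5837, -0.0278, 0.0837]
eef_rot: [[0.971, 0.235, -0.036], [0.235, -0.972, -0.005], [-0.037, -0.004, -0.999]]
wrist_force: [0.8, 0.7, -0.4]
gripper_width: 0.424
grasp_force: 20.0
```

Call:
drive_tool(
  moves=[
    [[0,0,0],[0,0,-0.005],0.03],
    [[0,0,0],[0,0,-0.02],0.03],
    [[0,0,0],[0,0,-0.05],0.03],
    [[0,0,0],[0,0,-0.085],0.03],
    [[0,0,0],[0,0,-0.1],0.03],
  ],
)

```text
time_s: 18.48
position: [0.5886, -0.0271, 0.1866]
eef_rot: [[0.971, 0.235, -0.032], [0.235, -0.972, -0.005], [-0.032, -0.002, -0.999]]
wrist_force: [0.9, -0.7, -0.3]
gripper_width: 0.423
grasp_force: 20.0
```

```bash
python3 go.py .436 .331 .12 .03
```

```text
t 18.48 pos [ 0.5886 -0.0271  0.1866] yaw 0.238 w 0.423 gf 20.0 F [ 0.9 -0.7 -0.3]
turn [0.001 0.033 0.208] shift [-0.0618 -0.3838  0.0696]
```

Call:
drive_tool(
  moves=[
    [[0,0,0],[-0.009,-0.055,0],0.03],
    [[0,0.01,0.05],[-0.018,-0.11,0],0.03],
    [[0,0.02,0.1],[-0.027,-0.165,0],0.03],
    [[0.001,0.033,0.15],[-0.036,-0.22,0],0.03],
    [[0.001,0.033,0.208],[-0.045,-0.275,0],0.03],
  ],
)

```text
time_s: 19.1
position: [0.4776, 0.2307, 0.1864]
eef_rot: [[1.0, 0.028, -0.004], [0.028, -1.0, -0.0], [-0.004, -0.0, -1.0]]
wrist_force: [0.8, 0.7, -0.5]
gripper_width: 0.418
grasp_force: 20.0
```

```bash
python3 go.py .436 .331 .06 .03
```

```text
t 19.1 pos [0.4776 0.2307 0.1864] yaw 0.028 w 0.418 gf 20.0 F [ 0.8  0.7 -0.5]
turn [-0.     0.004 -0.002] shift [-0.0384 -0.1014  0.1265]
```

Call:
drive_tool(
  moves=[
    [[0,0.004,0],[-0.02,-0.05,0.01],0.03],
    [[0,0.004,0],[-0.038,-0.09,0.04],0.03],
    [[0,0.004,0],[-0.038,-0.1,0.08],0.03],
    [[0,0.004,0],[-0.038,-0.1,0.115],0.03],
    [[0,0.004,0],[-0.038,-0.1,0.126],0.03],
  ],
)

```text
time_s: 19.73
position: [0.4359, 0.3273, 0.0584]
eef_rot: [[1.0, 0.03, -0.003], [0.03, -1.0, -0.002], [-0.003, 0.002, -1.0]]
wrist_force: [-0.6, -0.1, 0.0]
gripper_width: 0.424
grasp_force: 20.0
```

Call:
drive_tool(
  moves=[
    [[0,0,0],[0,0,0],0.03],
    [[0,0,0],[0,0,0],0.03],
  ],
)

```text
time_s: 19.98
position: [0.4383, 0.3288, 0.0618]
eef_rot: [[1.0, 0.029, 0.002], [0.029, -1.0, 0.002], [0.002, -0.002, -1.0]]
wrist_force: [0.0, -0.4, -0.5]
gripper_width: 0.425
grasp_force: 20.0
```

```bash
python3 go.py .436 .331 .0075 .03
```

```text
t 19.98 pos [0.4383 0.3288 0.0618] yaw 0.029 w 0.425 gf 20.0 F [ 0.  -0.4 -0.5]
turn [-0.002 -0.002 -0.001] shift [-0.0024 -0.0022  0.0543]
```

Call:
drive_tool(
  moves=[
    [[0,0,0],[-0.002,-0.002,0.015],0.03],
    [[0,0,0],[-0.002,-0.002,0.032],0.03],
    [[0,0,0],[-0.002,-0.002,0.044],0.03],
    [[0,0,0],[-0.002,-0.002,0.05],0.03],
    [[0,0,0],[-0.002,-0.002,0.05],0.03],
  ],
)

```text
time_s: 20.6
position: [0.435, 0.3301, 0.0098]
eef_rot: [[1.0, 0.03, -0.001], [0.03, -1.0, -0.0], [-0.001, 0.0, -1.0]]
wrist_force: [0.1, 0.2, 0.1]
gripper_width: 0.422
grasp_force: 20.0
```

Call:
drive_tool(
  moves=[
    [[0,0,0],[0,0,0.001],0.03],
    [[0,0,0],[0,0,0.002],0.03],
    [[0,0,0],[0,0,0.0028],0.03],
    [[0,0,0],[0,0,0.0028],0.03],
  ],
)

```text
time_s: 21.1
position: [0.4354, 0.3303, 0.0077]
eef_rot: [[1.0, 0.03, 0.0], [0.03, -1.0, 0.001], [0.0, -0.0, -1.0]]
wrist_force: [0.5, 0.2, -1.0]
gripper_width: 0.424
grasp_force: 20.0
```

Call:
drive_tool(
  moves=[
    [[0,0,0],[0,0,0.0008],0.03],
    [[0,0,0],[0,0,0.0014],0.03],
    [[0,0,0],[0,0,0.002],0.03],
    [[0,0,0],[0,0,0.0023],0.03],
    [[0,0,0],[0,0,0.0023],0.03],
  ],
)

```text
time_s: 21.72
position: [0.4353, 0.3303, 0.006]
eef_rot: [[1.0, 0.03, 0.0], [0.03, -1.0, 0.0], [0.0, -0.0, -1.0]]
wrist_force: [-1.6, -1.3, 6.6]
gripper_width: 0.42
grasp_force: 20.0
```

Call:
drive_tool(
  moves=[
    [[0,0,0],[0,0,0],0.055],
    [[0,0,0],[0,0,0],0.055],
    [[0,0,0],[0,0,-0.02],0.055],
    [[0,0,0],[0,0,-0.07],0.055],
    [[0,0,0],[0,0,-0.13],0.055],
  ],
)

```text
time_s: 22.35
position: [0.4347, 0.3297, 0.137]
eef_rot: [[1.0, 0.03, -0.001], [0.03, -1.0, -0.001], [-0.001, 0.001, -1.0]]
wrist_force: [0.9, 1.2, 0.8]
gripper_width: 0.597
grasp_force: 0.0
```

Call:
drive_tool(
  moves=[
    [[0,0,0],[0,0,-0.05],0.055],
    [[0,0,0],[0,0,-0.09],0.055],
    [[0,0,0],[0,0,-0.1],0.055],
    [[0,0,0],[0,0,-0.1],0.055],
  ],
)

```text
time_s: 22.85
position: [0.4353, 0.33, 0.2358]
eef_rot: [[1.0, 0.03, 0.001], [0.03, -1.0, 0.001], [0.001, -0.001, -1.0]]
wrist_force: [-0.4, 0.3, -0.3]
gripper_width: 0.598
grasp_force: 0.0
```

```bash
python3 - <<'E'
from h import *
save("scene","s4.png",scale=1.42)
E
```

```text
(no output)
```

View pics/s4.png

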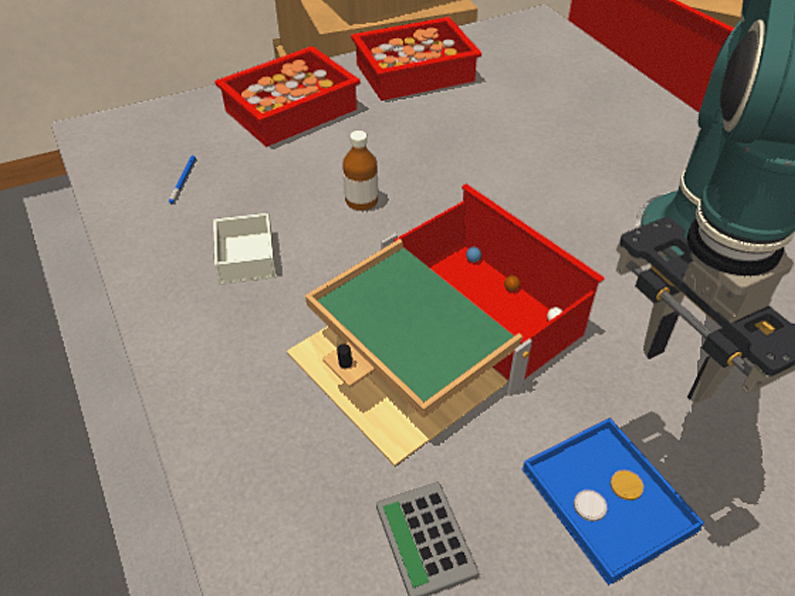

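The scene view shows both medals flat and apart in the tray at (591,504) and (627,485). The three marbles are in the bin, the board is down, and the bystanders are where they were.

```bash
python3 -c "from rig import *; print(job_done())"
```

```text
the job is handed in; nothing more can be done
None
```

The job is handed in at about 23 s: the three marbles are in the red bin, the board is back on its stand, both medals lie flat and apart in the blue tray, and the bottle, calculator and dish look unmoved in the last picture.

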